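# Work a stuck locating block out of the die shoe

### The arm

A 6-joint arm with a two-finger parallel gripper is mounted at the origin on the work surface. World frame = base frame: x ahead of the robot, y to its left, z up, the work surface at z = 0. Lengths are in m, angles in rad, forces in N, time in s.
With the tool pointing down it reaches from about 0.275 to 0.775 m from the base axis. Payload 14.6 kg.
Tool frame: the origin (TCP) lies midway between the tips of the shut fingers; the grasp point (between the pads) lies 19 mm behind it; z points along the fingers, y is the line along which they close (so a half turn about z gives the same grasp; the last joint's range is limited). The gripper opens to 85 mm and grips with 20 to 120 N. Pads are 22 mm wide; open, the fingers measure 114 mm over their backs; the gripper's body (76 mm by 85 mm) begins 54 mm behind the grasp point. The pads swing forward as they close: fully open they stand 13 mm farther back than shut.
Start: joints at [1.119, 0.263, -0.048, 1.259, 0, 1.415], TCP at [0.154, 0.502, 0.231] pointing down, gripper open.
Joint ranges: [-2.65, 2.65], [-0.89, 1.7], [-1.18, 1.37], [-2.13, 2.11], [-1.35, 1.29], [-3.14, 3.14]. Speed limits (rad/s): [1.89, 1.89, 2.57, 2.79, 3.14, 3.14].

### API

Orientations are given as a unit quaternion [w, x, y, z].
In Python, from rig import read_state, capture, camera_info, hand_in gives the robot as it stands.
- The arm moves only by the tool step_arm, never from a script. Its argument "plan" is a list of rows, each an object of numbers: "hand": the gripper's target within -1 to 1 (fully open at 1, half-way at 0, shut at -1); "dx", "dy", "dz": the shift along the tool's x, y, z as a fraction of full scale; "wx", "wy", "wz": the turn, a rotation vector about the tool's x, y, z as a fraction of full scale. In form: [{"hand": .., "dx": .., "dy": .., "dz": .., "wx": .., "wy": .., "wz": ..}, ...]. A call has 1 to 10 rows; each row is the pose to reach, as a shift and turn from the pose commanded when the call began, along the tool's axes at that moment; what a row does not reach only later rows make up. Full scale, the value 1, is 0.25 m for a shift and 90 degrees for a turn. A row lasts 1/12 s, in which the tool goes at most 41.7 mm and 7.16 degrees, less where a joint would pass 70% of its speed; a pose out of reach is approached as far as the arm can. A call with a number of a shift or a turn outside -1 to 1 is refused whole. A call with a gripper value outside its range is refused whole. The fingers move at their own pace and stop on an object; the grip force is fixed at half the most. Time passes only in rows, so rows that repeat a pose let the fingers close. It gives the time, the measured TCP pose, the force, the opening and the grip force at its end, in the units of the state.
- read_state(): the state, without advancing time (a new reading comes with each control period).
- capture(name): name is "scene" or "top" or "wrist"; returns (picture, depth): 384x512x3 uint8, red, green, blue; 384x512 float32, m along the optical axis (not along the pixel's ray), 0 where there is no reading.
- camera_info(name): a dict with "intrinsics" (3x3 intrinsics, pixels), "position" and "attitude" of the camera in the world. Camera axes: x right, y down, z forward; pixel columns grow to the right and rows downward; lengths in m; the calibration is good to about 2 mm. The wrist camera is an equidistant fisheye: a pixel r from the principal point sees the ray r / f radians off the axis. A picture is of the moment at which its call begins: read the wrist's pose just before it. camera_info takes no time and is no camera call; for the wrist camera it gives the pose at the moment of the call.
- hand_in(): hands the job in; it is judged then, once.
The state is a dict: "time": time; "joint_pos": joint angles; "dq": joint speeds; "joint_efforts": joint torques, N m; "ee_pos": TCP position; "orientation": TCP orientation; "force": force on the tool from outside, world axes, zero at the start; "moment": the same for the moment, N m; "gripper_width": finger opening in m; "gripper_force": force on a finger pad.
Only numpy, scipy, OpenCV 4.12 (cv2) and the standard library are available. Lean on these libraries where they do the work, as an engineer would, in place of code of your own. Each camera call takes 0.05 s, during which the arm holds its last target. There are 200 camera calls.

### The job

On the press-shop bench, lift the locking bar off the die shoe and lay it down gently (do not drop it) flat in the shallow tray, parallel to the spare bar already there and with its paddle end pointing the same way. Then take the locating block by its upright tang, rock it side to side until both stiff keepers have been pushed back and it comes free, and lift it straight up until its underside is just clear of the keepers, about 2 cm above them. Finish while still holding it there, upright and still over the shoe; leave the spare bar, caliper, tin and box of parts where they are.

Things in the scene. Friction and masses are not known exactly. Their poses are not given: they have to be found in the camera images.
- shoe: Die shoe, fixed: dark steel plate 176 (x) x 150 (y) x 14 mm. Origin: centre of its underside, on the bench; z up. The block stands at its centre on the plate's top (z 14 mm), between end cheeks at x = +-61 to 74 mm (34 mm high). It can only be rocked to the shoe's +y and -y. Keepers hold it from +y and -y; grey housings behind them are 48 mm high. See also the point shoe_rest.
- shoe_rest (a point): Midpoint between the two notched posts that carry the locking bar (shoe frame x -50, y 0, z 61 mm: the notch floors). Posts at y = +-45 mm, 12 mm thick in y; notches 17 mm wide in x, their ears' tops at z = 72 mm.
- block: Locating block, aluminium, 0.3 to 0.5 kg, loose. Origin: centre of the foot's underside; axes as the shoe's at the start. Foot 10 mm wide (y), z 0 to 8, in a groove 12 mm wide, 4.5 deep; body 120 (x) x 30 (y) mm, z 8 to 30 (its top: the shoulder); mid tang 12 (x) x 14 (y) mm, z 30 to 85. Pulled straight up it rises 3 mm and jams under the keepers' lips.
- block_grip (a point): Point on the tang's axis to grip, across the tang's x faces: 74 mm above the block's underside, 11 mm below the tang's top. Moved sideways (shoe y) the block leans about its foot's edge and its side pushes the keeper there back, with 4 to 10 N here. A lean of 0.18 to 0.22 rad (this point some 15 mm sideways) takes the keeper to or near its stop; tilt the hand with the tang.
- keeper_left (a joint): How far (m) the keeper on the shoe's +y side has been pushed back, along +y: about 0 at the start, stop at 0.005. It slides stiffly (10 N) and stays where left. 40 mm long (x), midway along the block; lip from 47 to 55 mm above the bench, overhanging the shoulder by 4 mm at 0. The block comes out when both keepers' values add up to about 0.0085 or more.
- keeper_right (a joint): The same for the keeper on the shoe's -y side; it is pushed back along the shoe's -y.
- bar: Locking bar, steel, 0.15 kg, loose; at the start in the posts' notches along the shoe's y, underside 61 mm above the bench and 17 mm above the shoulder. 14 x 14 mm, along its own y from -95 to +80 mm, the last 22 mm at +y 28 mm wide (paddle end). Origin: on its underside, at the centre of mass; z up. 37 mm free between it and the tang: open the fingers only to about 30 mm.
- bar_paddle (a point): Centre of the bar's paddle end (bar frame x 0, y +69, z +7 mm). It points to the shoe's +y at the start.
- tray: Shallow tray, fixed: 150 (x) x 220 (y) mm, black rubber floor 4 mm above the bench, rim 12 mm high, 4 mm thick. Origin: centre of its underside, on the bench; z up. Bars lie in it along its y, paddle end to its +y. The spare lies in its +x half; the -x half (about x = -25 mm) is empty.
- spare_bar: The spare bar, same shape and axes as the locking bar, lying in the tray about 40 mm to +x of its middle, paddle end to the tray's +y. Leave it.
- caliper: Bystander: a steel caliper flat on the bench between shoe and tray, 150 x 50 x 9 mm, origin under its beam's middle. Leave it.
- tin: Bystander: round steel tin, 68 mm across, 30 mm high, origin under its centre. Leave it.
- parts_box: Bystander: open clear plastic box of small bushings, 100 x 80 x 40 mm, origin under its centre. Leave it.
There are look-alikes about, which are no part of the job. Of the things like the shoe, leave any that is green or orange; of the rest the larger one is meant.

How it is judged:
By the outcome, as a careful person would: the job done as asked, in the order asked, and still so for the second after the job is handed in, while the arm keeps its last pose, push and grip.
It also fails if it takes over 61 s, if anything falls off the work surface, if the arm or the gripper's body presses on something with over 40 N, if the wrist force passes 120 N, or if a joint passes its speed limit or range.

## Working session

There is one attempt and no reset: what is moved stays moved. The work goes in short steps, Python scripts to look and compute and a tool call to move; the robot and the scene stay as the last step left them, time stands still between calls to the robot, and variables do not carry over. Pictures are saved under pics/ and viewed, at most 10 in all, crops included, and the job is handed in when it is done.

Besides the shell and the picture viewer there is one more tool, called by a JSON object that holds its "api" and its "payload". step_arm: Moves the arm, as the interface text tells. Shift numbers are shares of 0.25 m and turn numbers shares of 90 degrees, none past 1 either way. Its arguments: {"type":"object","properties":{"plan":{"type":"array","items":{"type":"object","properties":{"hand":{"type":"number"},"dx":{"type":"number","minimum":-1,"maximum":1},"dy":{"type":"number","minimum":-1,"maximum":1},"dz":{"type":"number","minimum":-1,"maximum":1},"wx":{"type":"number","minimum":-1,"maximum":1},"wy":{"type":"number","minimum":-1,"maximum":1},"wz":{"type":"number","minimum":-1,"maximum":1}}}}},"required":["plan"]}

```bash
mkdir -p pics
cat > h.py <<'E'
import numpy as np, cv2
from scipy.spatial.transform import Rotation as R
from rig import *
def att(i):
    a=np.array(i["attitude"],float)
    return a if a.shape==(3,3) else R.from_quat(a[[1,2,3,0]]).as_matrix()
def pts(name,depth):
    i=camera_info(name);K=np.array(i["intrinsics"]);h,w=depth.shape
    v,u=np.mgrid[:h,:w];c=np.stack([(u-K[0,2])/K[0,0]*depth,(v-K[1,2])/K[1,1]*depth,depth],-1)
    return c@att(i).T+np.array(i["position"])
def ray(name,uv,z):
    i=camera_info(name);K=np.array(i["intrinsics"]);uv=np.atleast_2d(uv)
    d=np.c_[(uv[:,0]-K[0,2])/K[0,0],(uv[:,1]-K[1,2])/K[1,1],np.ones(len(uv))]@att(i).T
    p=np.array(i["position"]);return p+d*((z-p[2])/d[:,2])[:,None]
E
python3 - <<'E'
from h import *
for n in("top","scene"):
    p,d=capture(n);np.savez(n+".npz",p=p,d=d);cv2.imwrite(f"pics/{n}0.png",cv2.resize(p[:,:,::-1],(800,600),interpolation=cv2.INTER_CUBIC))
    print(n,camera_info(n))
print(read_state())
E
```

```text
top {'intrinsics': array([[355.62804433,   0.        , 253.38748757],
       [  0.        , 355.62804433, 192.88598849],
       [  0.        ,   0.        ,   1.        ]]), 'position': array([0.40275406, 0.09665074, 0.98796021]), 'attitude': array([-0.04842394,  0.71114087, -0.69840546,  0.06452594])}
scene {'intrinsics': array([[438.95365051,   0.        , 261.90062257],
       [  0.        , 438.95365051, 194.77077578],
       [  0.        ,   0.        ,   1.        ]]), 'position': array([ 1.20674054, -0.33021133,  0.93355908]), 'attitude': array([-0.31759816,  0.81732492,  0.44746731, -0.17573959])}
{'time': 0.1, 'joint_pos': array([ 1.11870549e+00,  2.63475486e-01, -4.88527295e-02,  1.25944160e+00,
       -9.69780619e-06,  1.41552668e+00]), 'dq': array([ 0.00259118,  0.0004408 ,  0.00184277, -0.00045796, -0.00281521,
        0.0002664 ]), 'joint_efforts': array([ 5.96575192e-03, -6.38578248e+01,  3.85063291e+01,  1.00108841e-02,
        1.20957766e-04, -8.25015661e-06]), 'ee_pos': array([0.15343243, 0.50181195, 0.23088061]), 'orientation': array([-1.40925730e-04,  1.47866367e-01,  9.89007230e-01, -4.65920879e-04]), 'force': array([-0.43970376,  0.29890591, -0.20401526]), 'moment': array([ 0.00936687, -0.0061305 , -0.07312793]), 'gripper_force': 0.0, 'gripper_width': 0.0849659401725556}
```

View pics/top0.png

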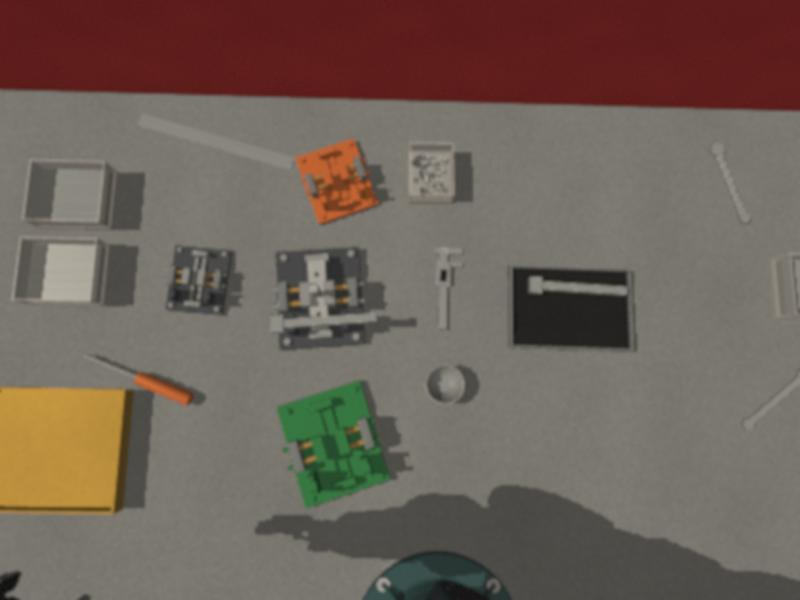

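View pics/scene0.png

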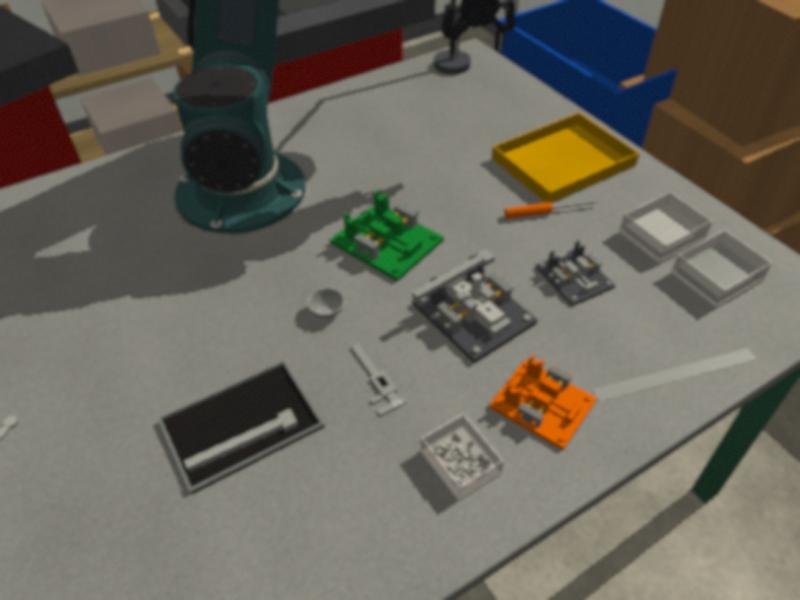

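The top view (800x600 px) shows the candidates: a large dark shoe (320,300), a small dark one (200,280), an orange one (337,180) and a green one (333,442). I choose the large dark one, whose bar runs (277,324)-(380,318) with the paddle at the left (+y). The tray is at (572,308), with the spare bar in its upper half and its paddle to the left. The caliper is at (445,285), the tin at (447,385) and the parts box at (432,172).

Run:
```python
from h import *
f=np.load("top.npz");p,d=f["p"],f["d"];P=pts("top",d)
s=512/800
cv2.imwrite("pics/crop.png",cv2.resize(p[150:230,160:275,::-1],(798,555),interpolation=cv2.INTER_CUBIC))
def rect(m,z,lab):
    m=m.astype(np.uint8);n,L,S,C=cv2.connectedComponentsWithStats(m)
    k=1+np.argmax(S[1:,4]);ys,xs=np.where(L==k)
    W=ray("top",np.c_[xs,ys],z)[:,:2]
    r=cv2.minAreaRect((W*1000).astype(np.float32));print(lab,S[k],np.round(r[0],1),np.round(r[1],1),round(r[2],2), 'zmed',np.median(P[ys,xs,2]));return W
def box(a,b,c,e):
    m=np.zeros(d.shape,bool);m[b:e,a:c]=1;return m
h=P[:,:,2]; g=p.astype(int).mean(2)
print("bench z",np.median(h[60:380,230:260]))
roi=box(170,150,245,230)
rect(roi&(h>.006)&(h<.022),.014,"plate-by-depth")
rect(roi&(g<75)&(h<.025),.014,"plate dark")
W=rect(box(165,195,250,215)&(h>.064),.075,"bar top")
# bar axis 
c=W.mean(0);v=np.linalg.svd(W-c)[2][0];print("bar axis",v,"ext",np.sort((W-c)@v)[[0,-1]],c)
rect(box(190,155,225,215)&(h>.08),.099,"tang top")
for (x0,x1) in((170,190),(235,250)):
    m=box(x0,150,x1,230)&(h>.04);
rect(box(320,165,412,230)&(g<60),.004,"tray floor dark")
rect(box(320,165,412,230)&((g<60)|(h>.004)),.012,"tray all")
W=rect(box(332,174,402,195)&(g>85),.018,"spare")
c=W.mean(0);v=np.linalg.svd(W-c)[2][0];print("spare axis",v,np.sort((W-c)@v)[[0,-1]],c)
for r in range(150,228,3): print(r,' '.join('%3d'%(1000*x) for x in h[r,170:250:3]))
```

```text
bench z 0.0005075042344462877
plate-by-depth [177 158  54  26 907] [621.  216.3] [ 66.9 149.1] 4.96 zmed 0.014068325138215432
plate dark [209 159  24  23 397] [623.1 168.6] [62.7 64.3] 2.06 zmed 0.013775315758079776
bar top [173 198  68  15 504] [517.  197.1] [ 31.4 173.1] 4.26 zmed 0.07453946227267705
bar axis [ 0.08868131 -0.99606005] ext [-0.07829049  0.09509317] [0.51644526 0.20555334]
tang top [198 182   7   6  39] [565.2 210.6] [12.9 15.4] 1.19 zmed 0.09804671338360649
tray floor dark [ 329  172   73   51 2972] [ 557.8 -239.6] [204.5 138. ] 89.15 zmed 0.004259950528554657
tray all [ 325  169   81   57 4063] [ 557.8 -237.3] [225.7 155.4] 89.08 zmed 0.004975387823431543
spare [338 177  64  12 411] [ 595.4 -248.9] [ 28.7 177.9] 0.06 zmed 0.01783780585808825
spare axis [-0.04528792 -0.99897398] [-0.08161781  0.09603421] [ 0.59245263 -0.24151648]
150  -1   0   2   0   2   0   0   5   0  -4   0  -1   0   0   0   2   4  -2   2   0  -1  -1   0   0   0   0   0
153   1   1   3   3   0  -1   0   0   1  -1   1  -1  -1   3   1   0  -1   0   0   0   0   0   0   1  -1   0   2
156   2   0   1 
[... 1971 characters left out ...]
  15   1   0   0   0  -2   0
210  -1  75  75  76  11  72  65  15  15  12  44  37  32  30  12  16  15  62  15  16  16   5  -2   2  -3   0  -3
213   1   1   1  13  12  48  43  14  10  13  33  32  33  33  34  10  13  12  14  19  13   4   3  -4   1   0  -1
216  -1   3   1  13  17  14  13  15  12  11  19  17  12  10  16  14  14  13  15  19  20  11 987   4   0   0   0
219  -5  -1   0  15  20  19  14  15  15  12  15  14  10  13  14  14  10  12  12  14  15  12   0   0   0   1   1
222   0   0   0  12  15  13  14  12  15   4  -1   0  -3  -1   2  -2   0  -2   0   1   0  -1  -3   2   0   1   0
225   0   0   0   0   0   0   0   0   0   0   1   0  -1   0  -1   0   0  -3   0   0   0   0   2  -1   0   1   0
```

View pics/crop.png

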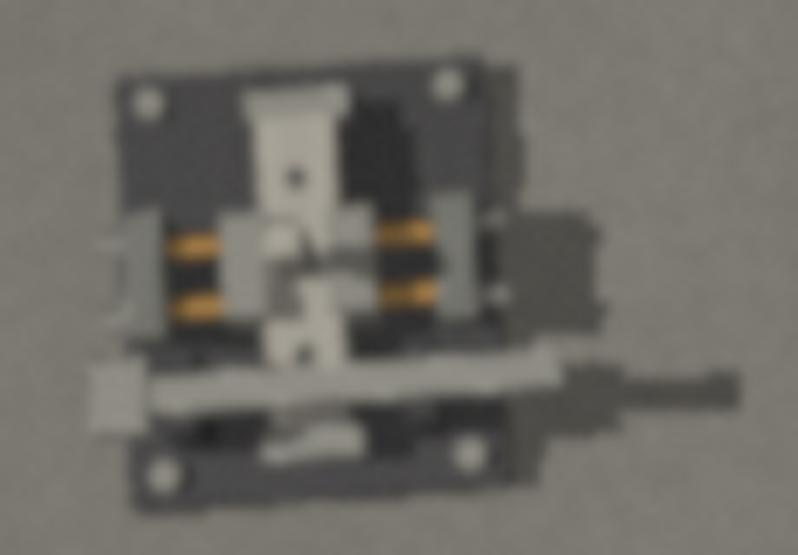

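The crop confirms the large dark shoe. Its tang is at (280,235) crop px, with orange-rodded keepers on either side. The bar lies across at crop row ~385 with its paddle at the left, (120,395). Shoe yaw comes out near 5°, and the tang is at (565,211) mm, z 99. The sizes and heights match the description.

```bash
cat >> h.py <<'E'
def rot(yaw,lean=0):
    # tool down, tool y at world angle yaw(deg); lean: rad, tang leaning to the shoe's +y (about shoe -x)
    y=np.radians(yaw);Y=np.array([np.cos(y),np.sin(y),0]);Z=np.array([0,0,-1.]);M=np.c_[np.cross(Y,Z),Y,Z]
    return R.from_rotvec(-lean*Y)*R.from_matrix(M)
def go(pos,yaw,lean=0,cur=None):
    s=read_state();q=s["orientation"];C=R.from_quat(q[[1,2,3,0]]);p=s["ee_pos"]
    if cur is not None: p,C=np.array(cur[0]),rot(*cur[1:])
    t=C.inv().apply(np.array(pos)-p)/.25;w=(C.inv()*rot(yaw,lean)).as_rotvec()/(np.pi/2)
    print("d",np.round(t,4),"w",np.round(w,4),"dist",np.linalg.norm(t)*.25)
E
python3 -c "
from h import *
go([.516,.205,.2],5)"
```

```text
d [-1.7341 -0.711   0.124 ] w [-6.000e-04  3.000e-04  7.555e-01] dist 0.46958086261191506
```

{"api": "step_arm", "payload": {"plan": [{"dx":-0.95,"dy":-0.4,"dz":0.0,"wz":0.4,"hand":1},{"dx":-0.95,"dy":-0.4,"dz":0.0,"wz":0.4,"hand":1},{"dx":-0.95,"dy":-0.4,"dz":0.0,"wz":0.4,"hand":1},{"dx":-0.95,"dy":-0.4,"dz":0.0,"wz":0.4,"hand":1},{"dx":-0.95,"dy":-0.4,"dz":0.0,"wz":0.4,"hand":1},{"dx":-0.95,"dy":-0.4,"dz":0.0,"wz":0.4,"hand":1},{"dx":-0.95,"dy":-0.4,"dz":0.0,"wz":0.4,"hand":1},{"dx":-0.95,"dy":-0.4,"dz":0.0,"wz":0.4,"hand":1}]}}

```text
invalid input
```

```bash
python3 -c "
from h import *
go([.516,.205,.2],5)"
```

```text
d [-1.7341 -0.711   0.124 ] w [-6.000e-04  3.000e-04  7.555e-01] dist 0.46958086261191506
```

{"api": "step_arm", "payload": {"plan": [{"hand":1,"dx":-0.95,"dy":-0.4,"dz":0,"wx":0,"wy":0,"wz":0.4},{"hand":1,"dx":-0.95,"dy":-0.4,"dz":0,"wx":0,"wy":0,"wz":0.4},{"hand":1,"dx":-0.95,"dy":-0.4,"dz":0,"wx":0,"wy":0,"wz":0.4},{"hand":1,"dx":-0.95,"dy":-0.4,"dz":0,"wx":0,"wy":0,"wz":0.4},{"hand":1,"dx":-0.95,"dy":-0.4,"dz":0,"wx":0,"wy":0,"wz":0.4},{"hand":1,"dx":-0.95,"dy":-0.4,"dz":0,"wx":0,"wy":0,"wz":0.4},{"hand":1,"dx":-0.95,"dy":-0.4,"dz":0,"wx":0,"wy":0,"wz":0.4},{"hand":1,"dx":-0.95,"dy":-0.4,"dz":0,"wx":0,"wy":0,"wz":0.4}]}}

```text
time: 0.77
ee_pos: [0.3531, 0.3353, 0.231]
orientation: [-0.0, 0.448, 0.894, -0.0]
force: [-1.0, -0.1, 0.1]
gripper_width: 0.0855
gripper_force: 0.0
```

```bash
python3 -c "
from h import *
go([.516,.205,.2],5)"
```

```text
d [-0.8076  0.2097  0.1239] w [-3.000e-04  2.000e-04  3.531e-01] dist 0.21088353627262157
```

{"api": "step_arm", "payload": {"plan": [{"hand":-0.3,"dx":-0.808,"dy":0.21,"dz":0.124,"wx":0,"wy":0,"wz":0.353},{"hand":-0.3,"dx":-0.808,"dy":0.21,"dz":0.124,"wx":0,"wy":0,"wz":0.353},{"hand":-0.3,"dx":-0.808,"dy":0.21,"dz":0.124,"wx":0,"wy":0,"wz":0.353},{"hand":-0.3,"dx":-0.808,"dy":0.21,"dz":0.124,"wx":0,"wy":0,"wz":0.353},{"hand":-0.3,"dx":-0.808,"dy":0.21,"dz":0.124,"wx":0,"wy":0,"wz":0.353},{"hand":-0.3,"dx":-0.808,"dy":0.21,"dz":0.124,"wx":0,"wy":0,"wz":0.353},{"hand":-0.3,"dx":-0.808,"dy":0.21,"dz":0.124,"wx":0,"wy":0,"wz":0.353},{"hand":-0.3,"dx":-0.808,"dy":0.21,"dz":0.124,"wx":0,"wy":0,"wz":0.353},{"hand":-0.3,"dx":-0.808,"dy":0.21,"dz":0.124,"wx":0,"wy":0,"wz":0.353}]}}

```text
time: 1.52
ee_pos: [0.5138, 0.2085, 0.2005]
orientation: [-0.0, 0.673, 0.739, 0.0]
force: [0.3, 0.2, 0.2]
gripper_width: 0.0299
gripper_force: 0.0
```

Run:
```python
from h import *
i=camera_info("wrist");print(i);p,d=capture("wrist");np.savez("w1.npz",p=p,d=d);print(read_state()["ee_pos"],read_state()["gripper_width"])
cv2.imwrite("pics/w1.png",cv2.resize(p[:,:,::-1],(800,600),interpolation=cv2.INTER_CUBIC))
```

```text
{'intrinsics': array([[297.31863964,   0.        , 259.07785178],
       [  0.        , 297.31863964, 192.21137559],
       [  0.        ,   0.        ,   1.        ]]), 'position': array([0.50709377, 0.27453553, 0.3432754 ]), 'attitude': array([0.13408859, 0.9898653 , 0.04636263, 0.00611981])}
[0.5138272  0.20855163 0.20062368] 0.029475219428564656
```

View pics/w1.png

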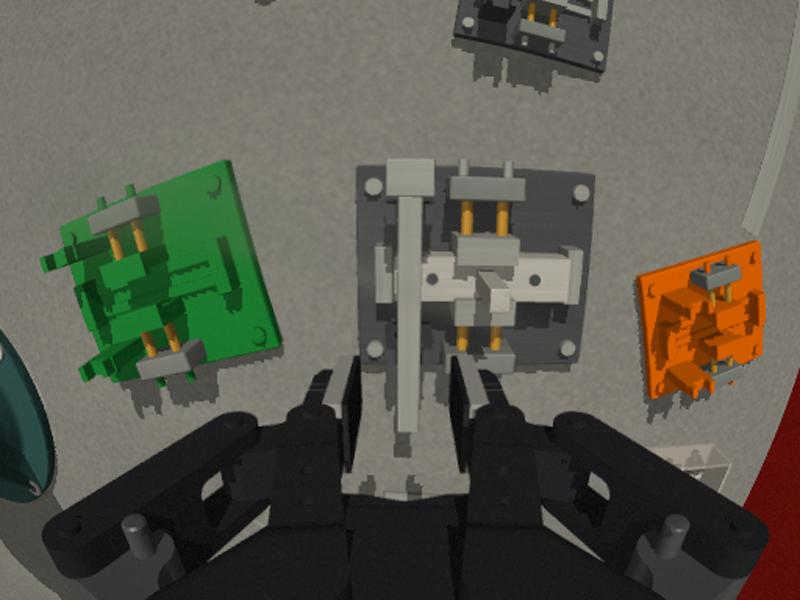

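The wrist view (800x600) shows the bar vertical at column ~408 from (410,178), the paddle, to (407,430). The fingers straddle it and the tang top is at (500,300). I'll measure the bar and tang from the fisheye view.

```bash
cat >> h.py <<'E'
def dirs(i,uv):
    K=np.array(i["intrinsics"]);u=np.atleast_2d(uv);a=(u[:,0]-K[0,2])/K[0,0];b=(u[:,1]-K[1,2])/K[1,1]
    th=np.hypot(a,b);k=np.sinc(th/np.pi);s=np.where(th>0,np.sin(th)/np.maximum(th,1e-9),1)
    return np.c_[a*s,b*s,np.cos(th)]
def wray(i,uv,z):
    D=dirs(i,uv)@att(i).T;p=np.array(i["position"]);return p+D*((z-p[2])/D[:,2])[:,None]
def wpts(i,d):
    v,u=np.mgrid[:d.shape[0],:d.shape[1]];D=dirs(i,np.c_[u.ravel(),v.ravel()])
    return ((D*(d.ravel()/D[:,2])[:,None])@att(i).T+np.array(i["position"])).reshape(*d.shape,3)
def fit(W,lab):
    c=W.mean(0);v=np.linalg.svd(W-c)[2][0];v=v*np.sign(v[1]);t=(W-c)@v
    print(lab,len(W),"c",np.round(c*1e3,1),"yaw",np.degrees(np.arctan2(-v[0],v[1])).round(2),"ends",np.round([(c+v*t.min())*1e3,(c+v*t.max())*1e3],1).tolist())
E
python3 - <<'E'
from h import *
f=np.load("w1.npz");p,d=f["p"],f["d"];i=camera_info("wrist");P=wpts(i,d);h=P[:,:,2]
def box(a,b,c,e):
    m=np.zeros(d.shape,bool);m[int(b*.64):int(e*.64),int(a*.64):int(c*.64)]=1;return m
m=box(380,150,440,450)&(h>.068)&(h<.085);ys,xs=np.where(m);W=wray(i,np.c_[xs,ys],.075)[:,:2];fit(W,"bar all")
m2=m&box(380,215,440,410);ys,xs=np.where(m2);fit(wray(i,np.c_[xs,ys],.075)[:,:2],"bar shaft")
m=box(470,260,520,330)&(h>.092);ys,xs=np.where(m);W=wray(i,np.c_[xs,ys],.099)[:,:2];print("tang",cv2.minAreaRect((W*1000).astype(np.float32)),np.median(h[m]))
m=box(340,150,610,380)&(h>.008)&(h<.02);ys,xs=np.where(m);W=wray(i,np.c_[xs,ys],.014)[:,:2];print("plate",cv2.minAreaRect((W*1000).astype(np.float32)),np.median(h[m]))
E
```

```text
bar all 3203 c [515.3 213.9] yaw 5.08 ends [[524.4, 111.7], [509.1, 284.1]]
bar shaft 2037 c [517.1 195.4] yaw 4.83 ends [[522.7, 128.4], [512.2, 252.6]]
tang ((564.34619140625, 214.66360473632812), (18.80461311340332, 38.25886535644531), 2.5785868167877197) 0.09925017785581863
plate ((565.5662841796875, 212.3194122314453), (176.22601318359375, 149.9668426513672), 4.971364974975586) 0.014377345614079745
```

```bash
python3 -c "
from h import *
go([.5162,.2055,.064],5)"
```

```text
d [-0.0132  0.0082  0.5465] w [ 0.0001 -0.0001  0.004 ] dist 0.13667835421310806
```

{"api": "step_arm", "payload": {"plan": [{"hand":-0.3,"dx":-0.013,"dy":0.008,"dz":0.1,"wx":0,"wy":0,"wz":0.004},{"hand":-0.3,"dx":-0.013,"dy":0.008,"dz":0.2,"wx":0,"wy":0,"wz":0.004},{"hand":-0.3,"dx":-0.013,"dy":0.008,"dz":0.3,"wx":0,"wy":0,"wz":0.004},{"hand":-0.3,"dx":-0.013,"dy":0.008,"dz":0.38,"wx":0,"wy":0,"wz":0.004},{"hand":-0.3,"dx":-0.013,"dy":0.008,"dz":0.38,"wx":0,"wy":0,"wz":0.004},{"hand":-0.3,"dx":-0.013,"dy":0.008,"dz":0.38,"wx":0,"wy":0,"wz":0.004}]}}

```text
time: 2.07
ee_pos: [0.5162, 0.2049, 0.1055]
orientation: [-0.0, 0.676, 0.737, -0.0]
force: [0.5, 0.5, 0.7]
gripper_width: 0.0297
gripper_force: 0.0
```

```bash
python3 -c "
from h import *
go([.5162,.2055,.064],5)"
```

```text
d [0.0024 0.0003 0.1661] w [-0.0007  0.0001 -0.0005] dist 0.04153517928560441
```

Accurate. Descend and close.

{"api": "step_arm", "payload": {"plan": [{"hand":-0.3,"dx":0.002,"dy":0,"dz":0.08,"wx":0,"wy":0,"wz":0},{"hand":-0.3,"dx":0.002,"dy":0,"dz":0.14,"wx":0,"wy":0,"wz":0},{"hand":-0.3,"dx":0.002,"dy":0,"dz":0.166,"wx":0,"wy":0,"wz":0},{"hand":-0.3,"dx":0.002,"dy":0,"dz":0.166,"wx":0,"wy":0,"wz":0},{"hand":-1,"dx":0.002,"dy":0,"dz":0.166,"wx":0,"wy":0,"wz":0},{"hand":-1,"dx":0.002,"dy":0,"dz":0.166,"wx":0,"wy":0,"wz":0},{"hand":-1,"dx":0.002,"dy":0,"dz":0.166,"wx":0,"wy":0,"wz":0},{"hand":-1,"dx":0.002,"dy":0,"dz":0.166,"wx":0,"wy":0,"wz":0},{"hand":-1,"dx":0.002,"dy":0,"dz":0.166,"wx":0,"wy":0,"wz":0},{"hand":-1,"dx":0.002,"dy":0,"dz":0.166,"wx":0,"wy":0,"wz":0}]}}

```text
time: 2.9
ee_pos: [0.5178, 0.205, 0.0654]
orientation: [0.0, 0.676, 0.737, 0.001]
force: [-2.1, 1.5, 7.5]
gripper_width: 0.0121
gripper_force: 59.2
```

{"api": "step_arm", "payload": {"plan": [{"hand":-1,"dx":0,"dy":0,"dz":-0.02,"wx":0,"wy":0,"wz":0},{"hand":-1,"dx":0,"dy":0,"dz":-0.06,"wx":0,"wy":0,"wz":0},{"hand":-1,"dx":0,"dy":0,"dz":-0.12,"wx":0,"wy":0,"wz":0},{"hand":-1,"dx":0,"dy":0,"dz":-0.2,"wx":0,"wy":0,"wz":0},{"hand":-1,"dx":0,"dy":0,"dz":-0.3,"wx":0,"wy":0,"wz":0},{"hand":-1,"dx":0,"dy":0,"dz":-0.4,"wx":0,"wy":0,"wz":0},{"hand":-1,"dx":0,"dy":0,"dz":-0.4,"wx":0,"wy":0,"wz":0},{"hand":-1,"dx":0,"dy":0,"dz":-0.4,"wx":0,"wy":0,"wz":0}]}}

```text
time: 3.57
ee_pos: [0.518, 0.2048, 0.1658]
orientation: [0.001, 0.676, 0.736, 0.001]
force: [-0.9, 0.3, -2.6]
gripper_width: 0.0118
gripper_force: 58.9
```

Run:
```python
from h import *
i=camera_info("wrist");p,d=capture("wrist");P=wpts(i,d);s=read_state();print(s["ee_pos"],s["gripper_width"],s["force"])
h=P[:,:,2];m=np.zeros(d.shape,bool);m[20:290,215:300]=1;m&=(h>.12)&(d>.1)
n,L,S,C=cv2.connectedComponentsWithStats(m.astype(np.uint8));print(S[1:][S[1:,4]>100])
np.savez("w2.npz",p=p,d=d)
cv2.imwrite("pics/w2.png",p[:,:,::-1])
for r in range(60,290,12):
    k=np.where(m[r])[0]
    if len(k): q=P[r,k];print(r,k[0],k[-1],np.round(np.median(q,0)*1e3,1))
```

```text
[0.5173191  0.2046854  0.16448252] 0.011702197331541223 [ 0.25962256  0.32052824 -2.07051871]
[[  215    82    85   208 10427]]
84 228 290 [510.7 283.6 175.4]
96 228 290 [511.2 278.1 175.5]
108 229 290 [511.8 272.7 175.5]
120 228 290 [512.1 267.4 175.4]
132 244 273 [512.3 262.  175.4]
144 244 274 [513.  256.7 175.6]
156 244 273 [513.2 251.2 175.5]
168 245 274 [514.1 245.7 175.5]
180 245 274 [514.9 240.1 175.7]
192 245 274 [515.1 234.5 175.4]
204 245 274 [515.8 228.7 175.5]
216 245 274 [516.1 222.7 175.5]
228 234 284 [516.4 216.1 175.1]
240 219 299 [516.7 211.9 177.8]
252 216 299 [516.7 211.8 190.6]
264 215 299 [517.  213.4 204.5]
276 215 299 [518.4 210.9 210.8]
288 237 281 [519.3 182.4 176.2]
```

View pics/w2.png

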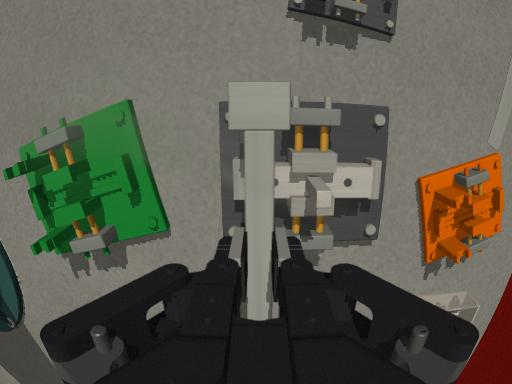

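The bar is held level at (258,200) px, its top 11 mm above the TCP. Now carry it to the tray.

```bash
python3 -c "
from h import *
go([.533,-.020,.165],2)
go([.533,-.240,.165],-1.5)"
```

```text
d [-0.9008 -0.0137 -0.0022] w [ 0.0007 -0.0001  0.0318] dist 0.22523251762888885
d [-1.7777 -0.0883 -0.0024] w [ 0.0007 -0.0001  0.0707] dist 0.44496209126448094
```

{"api": "step_arm", "payload": {"plan": [{"hand":-1,"dx":-0.05,"dy":0,"dz":0,"wx":0,"wy":0,"wz":0},{"hand":-1,"dx":-0.15,"dy":-0.01,"dz":0,"wx":0,"wy":0,"wz":0.01},{"hand":-1,"dx":-0.25,"dy":-0.01,"dz":0,"wx":0,"wy":0,"wz":0.01},{"hand":-1,"dx":-0.35,"dy":-0.01,"dz":0,"wx":0,"wy":0,"wz":0.01},{"hand":-1,"dx":-0.45,"dy":-0.02,"dz":0,"wx":0,"wy":0,"wz":0.02},{"hand":-1,"dx":-0.55,"dy":-0.02,"dz":0,"wx":0,"wy":0,"wz":0.02},{"hand":-1,"dx":-0.65,"dy":-0.02,"dz":0,"wx":0,"wy":0,"wz":0.02},{"hand":-1,"dx":-0.75,"dy":-0.02,"dz":0,"wx":0,"wy":0,"wz":0.03},{"hand":-1,"dx":-0.85,"dy":-0.02,"dz":0,"wx":0,"wy":0,"wz":0.03},{"hand":-1,"dx":-0.95,"dy":-0.02,"dz":0,"wx":0,"wy":0,"wz":0.03}]}}

```text
time: 4.45
ee_pos: [0.5314, -0.0341, 0.163]
orientation: [-0.001, 0.694, 0.72, -0.001]
force: [0.4, 0.1, -1.9]
gripper_width: 0.0123
gripper_force: 58.9
```

```bash
python3 -c "
from h import *
go([.533,-.240,.165],-1.5)"
```

```text
d [-0.8231 -0.0246 -0.0083] w [-0.0011 -0.0001  0.0405] dist 0.2058659739415002
```

{"api": "step_arm", "payload": {"plan": [{"hand":-1,"dx":-0.1,"dy":-0.005,"dz":0,"wx":0,"wy":0,"wz":0.01},{"hand":-1,"dx":-0.2,"dy":-0.01,"dz":0,"wx":0,"wy":0,"wz":0.015},{"hand":-1,"dx":-0.3,"dy":-0.015,"dz":0,"wx":0,"wy":0,"wz":0.02},{"hand":-1,"dx":-0.4,"dy":-0.02,"dz":0,"wx":0,"wy":0,"wz":0.03},{"hand":-1,"dx":-0.5,"dy":-0.02,"dz":0,"wx":0,"wy":0,"wz":0.04},{"hand":-1,"dx":-0.6,"dy":-0.02,"dz":0,"wx":0,"wy":0,"wz":0.04},{"hand":-1,"dx":-0.7,"dy":-0.025,"dz":0,"wx":0,"wy":0,"wz":0.04},{"hand":-1,"dx":-0.78,"dy":-0.025,"dz":0,"wx":0,"wy":0,"wz":0.04},{"hand":-1,"dx":-0.82,"dy":-0.025,"dz":0,"wx":0,"wy":0,"wz":0.04},{"hand":-1,"dx":-0.82,"dy":-0.025,"dz":0,"wx":0,"wy":0,"wz":0.04}]}}

```text
time: 5.28
ee_pos: [0.5331, -0.2394, 0.1628]
orientation: [-0.001, 0.717, 0.697, -0.0]
force: [-0.8, -0.1, -2.1]
gripper_width: 0.0121
gripper_force: 58.9
```

Run:
```python
from h import *
i=camera_info("wrist");p,d=capture("wrist");P=wpts(i,d);s=read_state();print(s["ee_pos"],s["gripper_width"],s["force"])
np.savez("w3.npz",p=p,d=d,pos=i["position"],att=i["attitude"]);cv2.imwrite("pics/w3.png",p[:,:,::-1])
```

```text
[ 0.53314929 -0.23803524  0.16299725] 0.011778430308418256 [-0.12809199  0.02386549 -1.76016601]
```

View pics/w3.png

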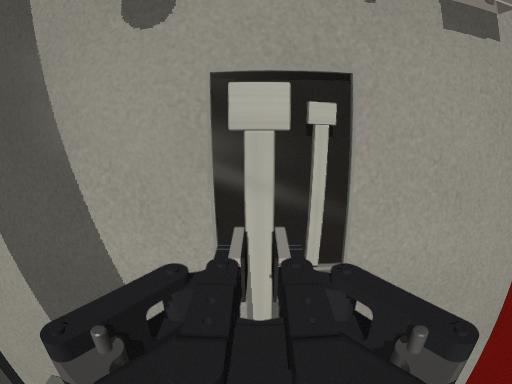

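The held bar is at column 259. The spare, from (322,112) to (315,262), lies in the tray's far-x half with its paddle on the same side. I'll measure its yaw and the tray's.

Run:
```python
from h import *
f=np.load("w3.npz");p,d=f["p"],f["d"];i=dict(camera_info("wrist"),position=f["pos"],attitude=f["att"]);P=wpts(i,d);h=P[:,:,2];g=p.mean(2)
def box(a,b,c,e):
    m=np.zeros(d.shape,bool);m[b:e,a:c]=1;return m
def rows(m,z,a,b,lab):
    e=[]
    for r in range(a,b):
        k=np.where(m[r])[0]
        if len(k): e.append(((k[0]+k[-1])/2,r))
    fit(wray(i,np.array(e),z)[:,:2],lab)
m=box(296,95,342,262)&(g>100)&(h<.05)&(h>.01)
rows(m,.018,132,235,"spare shaft");ys,xs=np.where(m);fit(wray(i,np.c_[xs,ys],.018)[:,:2],"spare all")
hb=box(225,75,295,300)&(h>.165)&(h<.185);rows(hb,.174,140,220,"held");print("held top",np.median(h[hb]))
ys,xs=np.where(hb);fit(wray(i,np.c_[xs,ys],.174)[:,:2],"held all")
# tray outer sides: rim left/right edge at z=.012, from dark mask
D=box(190,60,370,235)&(g<70)
for lab,k in(("left",0),("right",-1)):
    e=np.array([(np.where(D[r])[0][k],r) for r in range(85,180)]);fit(wray(i,e,.012)[:,:2],lab)
e=np.array([(c,np.where(D[:,c])[0][0]) for c in range(220,345)]);W=wray(i,e,.012)[:,:2];print("top edge",np.round(np.median(W,0)*1e3,1),"slope deg",np.degrees(np.polyfit(W[:,0],W[:,1],1)[0]))
```

```text
spare shaft 103 c [ 592.  -245.2] yaw -2.54 ends [[589.6, -300.1], [594.4, -193.1]]
spare all 2395 c [ 592.5 -234.2] yaw -2.65 ends [[588.0, -332.9], [595.8, -163.3]]
held 80 c [ 533.8 -203.7] yaw -1.05 ends [[533.5, -222.6], [534.1, -185.5]]
held top 0.17261226464284515
held all 8405 c [ 533.8 -202.9] yaw -1.47 ends [[532.1, -268.8], [534.9, -159.6]]
left 95 c [ 487.2 -191.1] yaw -0.22 ends [[487.0, -238.9], [487.3, -144.0]]
right 95 c [ 626.7 -193.5] yaw -0.78 ends [[626.0, -242.3], [627.3, -145.3]]
top edge [ 557.7 -132.5] slope deg -0.7321658207965227
```

```bash
python3 -c "
from h import *
go([.533,-.235,.013],-2.5)"
```

```text
d [ 1.16e-02 -1.00e-04  6.00e-01] w [-0.0008 -0.0005  0.0109] dist 0.1500280355972093
```

{"api": "step_arm", "payload": {"plan": [{"hand":-1,"dx":0.012,"dy":0,"dz":0.06,"wx":0,"wy":0,"wz":0.011},{"hand":-1,"dx":0.012,"dy":0,"dz":0.15,"wx":0,"wy":0,"wz":0.011},{"hand":-1,"dx":0.012,"dy":0,"dz":0.25,"wx":0,"wy":0,"wz":0.011},{"hand":-1,"dx":0.012,"dy":0,"dz":0.35,"wx":0,"wy":0,"wz":0.011},{"hand":-1,"dx":0.012,"dy":0,"dz":0.44,"wx":0,"wy":0,"wz":0.011},{"hand":-1,"dx":0.012,"dy":0,"dz":0.51,"wx":0,"wy":0,"wz":0.011},{"hand":-1,"dx":0.012,"dy":0,"dz":0.56,"wx":0,"wy":0,"wz":0.011},{"hand":-1,"dx":0.012,"dy":0,"dz":0.59,"wx":0,"wy":0,"wz":0.011},{"hand":-1,"dx":0.012,"dy":0,"dz":0.59,"wx":0,"wy":0,"wz":0.011},{"hand":-1,"dx":0.012,"dy":0,"dz":0.59,"wx":0,"wy":0,"wz":0.011}]}}

```text
time: 6.17
ee_pos: [0.5339, -0.2339, 0.0166]
orientation: [-0.0, 0.722, 0.692, -0.0]
force: [0.1, 0.4, -1.8]
gripper_width: 0.012
gripper_force: 58.9
```

Now down slowly, 6 mm, then feel for contact.

{"api": "step_arm", "payload": {"plan": [{"hand":-1,"dx":0,"dy":0,"dz":0.008,"wx":0,"wy":0,"wz":0},{"hand":-1,"dx":0,"dy":0,"dz":0.016,"wx":0,"wy":0,"wz":0},{"hand":-1,"dx":0,"dy":0,"dz":0.024,"wx":0,"wy":0,"wz":0},{"hand":-1,"dx":0,"dy":0,"dz":0.03,"wx":0,"wy":0,"wz":0},{"hand":-1,"dx":0,"dy":0,"dz":0.03,"wx":0,"wy":0,"wz":0}]}}

```text
time: 6.58
ee_pos: [0.5338, -0.2345, 0.0086]
orientation: [-0.0, 0.722, 0.692, -0.0]
force: [0.3, 0.0, -1.1]
gripper_width: 0.0126
gripper_force: 58.9
```

{"api": "step_arm", "payload": {"plan": [{"hand":-1,"dx":0,"dy":0,"dz":0.004,"wx":0,"wy":0,"wz":0},{"hand":-1,"dx":0,"dy":0,"dz":0.006,"wx":0,"wy":0,"wz":0},{"hand":-1,"dx":0,"dy":0,"dz":0.006,"wx":0,"wy":0,"wz":0}]}}

```text
time: 6.83
ee_pos: [0.5339, -0.2345, 0.0083]
orientation: [0.0, 0.722, 0.692, 0.0]
force: [-5.3, 3.1, 16.6]
gripper_width: 0.012
gripper_force: 61.0
```

Contact. Open the fingers, then rise.

{"api": "step_arm", "payload": {"plan": [{"hand":-1,"dx":0,"dy":0,"dz":-0.003,"wx":0,"wy":0,"wz":0},{"hand":-0.6,"dx":0,"dy":0,"dz":-0.003,"wx":0,"wy":0,"wz":0},{"hand":-0.4,"dx":0,"dy":0,"dz":-0.003,"wx":0,"wy":0,"wz":0},{"hand":-0.3,"dx":0,"dy":0,"dz":-0.003,"wx":0,"wy":0,"wz":0},{"hand":-0.3,"dx":0,"dy":0,"dz":-0.003,"wx":0,"wy":0,"wz":0},{"hand":-0.3,"dx":0,"dy":0,"dz":-0.08,"wx":0,"wy":0,"wz":0},{"hand":-0.3,"dx":0,"dy":0,"dz":-0.2,"wx":0,"wy":0,"wz":0},{"hand":-0.3,"dx":0,"dy":0,"dz":-0.35,"wx":0,"wy":0,"wz":0},{"hand":-0.3,"dx":0,"dy":0,"dz":-0.5,"wx":0,"wy":0,"wz":0},{"hand":-0.3,"dx":0,"dy":0,"dz":-0.6,"wx":0,"wy":0,"wz":0}]}}

```text
time: 7.67
ee_pos: [0.5343, -0.2348, 0.1606]
orientation: [0.001, 0.722, 0.692, 0.0]
force: [0.8, -0.2, 1.0]
gripper_width: 0.0299
gripper_force: 0.0
```

Run:
```python
from h import *
i=camera_info("wrist");p,d=capture("wrist");P=wpts(i,d);s=read_state();print(s["ee_pos"],s["gripper_width"],s["force"])
cv2.imwrite("pics/w4.png",p[:,:,::-1]);h=P[:,:,2];g=p.mean(2)
m=np.zeros(d.shape,bool);m[80:262,225:280]=1
m&=(g>100)&(h<.05)&(h>.01)
ys,xs=np.where(m);fit(wray(i,np.c_[xs,ys],.018)[:,:2],"bar");print(np.median(h[m]))
go([.533,0,.2],2);
```

```text
[ 0.53565194 -0.23555075  0.16436148] 0.03027316863266651 [0.75307989 0.40600132 4.80160397]
bar 2552 c [ 534.  -225.7] yaw -2.14 ends [[530.3, -324.9], [536.7, -155.0]]
0.018159610735288018
d [ 0.9404 -0.0494 -0.1464] w [ 0.0041  0.0026 -0.0491] dist 0.2382462829234896
```

View pics/w4.png

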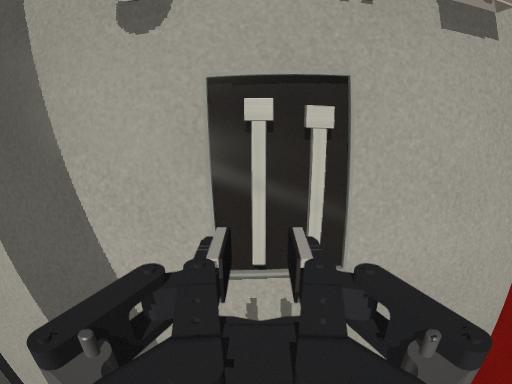

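The bar lies flat at (258,180), its top at z 18 mm and yaw -2.1° against the spare's -2.6°, with the paddle on the same side. Back to the tang.

{"api": "step_arm", "payload": {"plan": [{"hand":0.2,"dx":0.1,"dy":0,"dz":-0.08,"wx":0,"wy":0,"wz":0},{"hand":0.2,"dx":0.25,"dy":-0.01,"dz":-0.14,"wx":0,"wy":0,"wz":0},{"hand":0.2,"dx":0.4,"dy":-0.02,"dz":-0.15,"wx":0,"wy":0,"wz":-0.02},{"hand":0.2,"dx":0.55,"dy":-0.02,"dz":-0.15,"wx":0,"wy":0,"wz":-0.03},{"hand":0.2,"dx":0.7,"dy":-0.03,"dz":-0.15,"wx":0,"wy":0,"wz":-0.04},{"hand":0.2,"dx":0.85,"dy":-0.04,"dz":-0.15,"wx":0,"wy":0,"wz":-0.05},{"hand":0.2,"dx":0.98,"dy":-0.05,"dz":-0.15,"wx":0,"wy":0,"wz":-0.05}]}}

```text
time: 8.3
ee_pos: [0.5313, 0.013, 0.1947]
orientation: [-0.0, 0.694, 0.72, 0.0]
force: [0.6, -0.2, 0.9]
gripper_width: 0.0513
gripper_force: 0.0
```

```bash
python3 -c "
from h import *
go([.5655,.2115,.18],5)"
```

```text
d [0.7884 0.1665 0.0591] w [ 0.     -0.0001 -0.0316] dist 0.20199957391879889
```

{"api": "step_arm", "payload": {"plan": [{"hand":0.2,"dx":0.1,"dy":0.02,"dz":0,"wx":0,"wy":0,"wz":-0.01},{"hand":0.2,"dx":0.22,"dy":0.05,"dz":0.01,"wx":0,"wy":0,"wz":-0.02},{"hand":0.2,"dx":0.35,"dy":0.08,"dz":0.02,"wx":0,"wy":0,"wz":-0.02},{"hand":0.2,"dx":0.48,"dy":0.11,"dz":0.03,"wx":0,"wy":0,"wz":-0.03},{"hand":0.2,"dx":0.6,"dy":0.13,"dz":0.04,"wx":0,"wy":0,"wz":-0.032},{"hand":0.2,"dx":0.7,"dy":0.15,"dz":0.05,"wx":0,"wy":0,"wz":-0.032},{"hand":0.2,"dx":0.788,"dy":0.166,"dz":0.059,"wx":0,"wy":0,"wz":-0.032},{"hand":0.2,"dx":0.788,"dy":0.166,"dz":0.059,"wx":0,"wy":0,"wz":-0.032},{"hand":0.2,"dx":0.788,"dy":0.166,"dz":0.059,"wx":0,"wy":0,"wz":-0.032}]}}

```text
time: 9.05
ee_pos: [0.5659, 0.21, 0.1795]
orientation: [-0.0, 0.675, 0.738, -0.0]
force: [-0.2, 0.6, -0.7]
gripper_width: 0.0515
gripper_force: 0.0
```

Run:
```python
from h import *
i=camera_info("wrist");p,d=capture("wrist");P=wpts(i,d);s=read_state();print(s["ee_pos"],s["gripper_width"])
np.savez("w5.npz",p=p,d=d,pos=i["position"],att=i["attitude"])
h=P[:,:,2];rad=np.hypot(P[:,:,0]-.5655,P[:,:,1]-.2115)
m=(rad<.025)&(h>.097)&(h<.103);ys,xs=np.where(m);W=wray(i,np.c_[xs,ys],.099)[:,:2];print("tang top",np.median(h[m]),cv2.minAreaRect((W*1000).astype(np.float32)),xs.min(),xs.max(),ys.min(),ys.max())
m=(rad<.15)&(h>.008)&(h<.02);ys,xs=np.where(m);W=wray(i,np.c_[xs,ys],.014)[:,:2];print("plate",cv2.minAreaRect((W*1000).astype(np.float32)))
go([.5655,.2115,.069],5)
cv2.imwrite("pics/w5.png",p[:,:,::-1])
```

```text
[0.56596079 0.20917458 0.17971128] 0.05139234201521624
tang top 0.09923170534222528 ((565.77392578125, 212.80506896972656), (11.021920204162598, 13.80431079864502), 5.072187900543213) 253 267 186 203
plate ((596.5846557617188, 214.9116668701172), (238.10879516601562, 149.13568115234375), 5.085144996643066)
d [ 0.0096 -0.0008  0.4428] w [-0.0003  0.0002 -0.    ] dist 0.11073665896849563
```

View pics/w5.png

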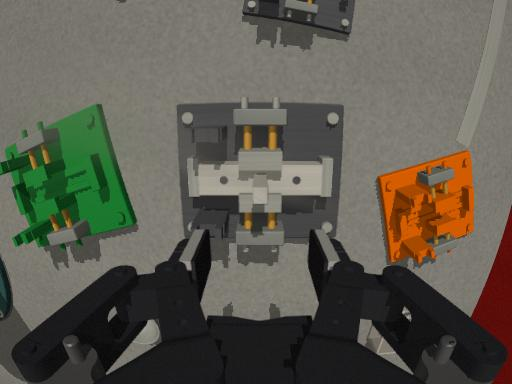

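The wrist view shows the clear shoe with the tang at (260,190), upright, at (565.8,212.8) mm, yaw 5°. Descend and grip.

{"api": "step_arm", "payload": {"plan": [{"hand":0.2,"dx":0.013,"dy":0,"dz":0.08,"wx":0,"wy":0,"wz":0},{"hand":0.2,"dx":0.013,"dy":0,"dz":0.18,"wx":0,"wy":0,"wz":0},{"hand":0.2,"dx":0.013,"dy":0,"dz":0.28,"wx":0,"wy":0,"wz":0},{"hand":0.2,"dx":0.013,"dy":0,"dz":0.37,"wx":0,"wy":0,"wz":0},{"hand":0.2,"dx":0.013,"dy":0,"dz":0.42,"wx":0,"wy":0,"wz":0},{"hand":0.2,"dx":0.013,"dy":0,"dz":0.442,"wx":0,"wy":0,"wz":0},{"hand":0.2,"dx":0.013,"dy":0,"dz":0.442,"wx":0,"wy":0,"wz":0},{"hand":0.2,"dx":0.013,"dy":0,"dz":0.442,"wx":0,"wy":0,"wz":0}]}}

```text
time: 9.77
ee_pos: [0.5662, 0.2119, 0.0703]
orientation: [0.0, 0.676, 0.737, 0.0]
force: [0.9, 1.1, -0.3]
gripper_width: 0.051
gripper_force: 0.0
```

```bash
python3 -c "
from h import *
go([.5657,.2125,.069],5)"
```

```text
d [ 0.0027 -0.0017  0.0051] w [ 0.0004 -0.     -0.001 ] dist 0.001514476991479253
```

{"api": "step_arm", "payload": {"plan": [{"hand":-1,"dx":0.002,"dy":-0.002,"dz":0.002,"wx":0,"wy":0,"wz":0},{"hand":-1,"dx":0.002,"dy":-0.002,"dz":0.002,"wx":0,"wy":0,"wz":0},{"hand":-1,"dx":0.002,"dy":-0.002,"dz":0.002,"wx":0,"wy":0,"wz":0},{"hand":-1,"dx":0.002,"dy":-0.002,"dz":0.002,"wx":0,"wy":0,"wz":0},{"hand":-1,"dx":0.002,"dy":-0.002,"dz":0.002,"wx":0,"wy":0,"wz":0},{"hand":-1,"dx":0.002,"dy":-0.002,"dz":0.002,"wx":0,"wy":0,"wz":0},{"hand":-1,"dx":0.002,"dy":-0.002,"dz":0.002,"wx":0,"wy":0,"wz":0},{"hand":-1,"dx":0.002,"dy":-0.002,"dz":0.002,"wx":0,"wy":0,"wz":0}]}}

```text
time: 10.43
ee_pos: [0.5657, 0.213, 0.0697]
orientation: [0.0, 0.676, 0.737, 0.0]
force: [-0.5, -0.7, 7.3]
gripper_width: 0.0113
gripper_force: 58.6
```

```bash
cat >> h.py <<'E'
def leans(cur,Ls,s0=(.5657,.2125),yaw=5.,zt=.070,zb=.014):
    # TCP rides on the tang: zt-zb above underside; block pivots about foot edge at +-5 mm in shoe y
    y=np.radians(yaw);ey=np.array([-np.sin(y),np.cos(y),0])
    for L in Ls:
        sg=np.sign(L) or 1;a=abs(L);H=zt-zb
        # pivot at (+5*sg,0); tcp rel pivot (-5*sg,H) rotated toward sg by a
        yy=5e-3+(-5e-3*np.cos(a)+H*np.sin(a));zz=H*np.cos(a)+5e-3*np.sin(a)
        pos=np.array([*s0,zb])+ey*sg*yy+[0,0,zz]
        print(L,end=" ");go(pos,yaw,L,cur)
E
python3 -c "
from h import *
s=read_state();print(s['ee_pos'],s['gripper_width'],s['force'],s['moment'])
x,y,z=s['ee_pos']
leans(((x,y,z),5,0),[0,.05,.1,.15,.2,-.2,-.22,.22],(x,y),5,z)"
```

```text
[0.56567889 0.21297541 0.06973703] 0.011340012321981261 [-0.52042194 -0.69751283  7.29391675] [-0.10613854  0.27413538 -0.00732723]
0 d [0. 0. 0.] w [0. 0. 0.] dist 0.0
0.05 d [ 0.0112 -0.     -0.0007] w [-0.     -0.0318  0.    ] dist 0.002797750760317462
0.1 d [ 0.0224 -0.     -0.0009] w [-0.     -0.0637  0.    ] dist 0.005593753017480425
0.15 d [ 0.0335 -0.     -0.0005] w [ 0.     -0.0955 -0.    ] dist 0.008386259361091985
0.2 d [ 0.0447 -0.      0.0005] w [-0.     -0.1273  0.    ] dist 0.011173524565587413
-0.2 d [-0.0447  0.      0.0005] w [0.     0.1273 0.    ] dist 0.011173524565587413
-0.22 d [-0.0491 -0.      0.001 ] w [0.     0.1401 0.    ] dist 0.012286572796680783
0.22 d [0.0491 0.     0.001 ] w [ 0.     -0.1401  0.    ] dist 0.012286572796680783
```

{"api": "step_arm", "payload": {"plan": [{"hand":-1,"dx":0.006,"dy":0,"dz":0,"wx":0,"wy":-0.016,"wz":0},{"hand":-1,"dx":0.011,"dy":0,"dz":-0.001,"wx":0,"wy":-0.032,"wz":0},{"hand":-1,"dx":0.017,"dy":0,"dz":-0.001,"wx":0,"wy":-0.048,"wz":0},{"hand":-1,"dx":0.022,"dy":0,"dz":-0.001,"wx":0,"wy":-0.064,"wz":0},{"hand":-1,"dx":0.028,"dy":0,"dz":-0.001,"wx":0,"wy":-0.08,"wz":0},{"hand":-1,"dx":0.034,"dy":0,"dz":-0.0005,"wx":0,"wy":-0.096,"wz":0},{"hand":-1,"dx":0.034,"dy":0,"dz":-0.0005,"wx":0,"wy":-0.096,"wz":0}]}}

```text
time: 11.02
ee_pos: [0.5649, 0.2211, 0.0697]
orientation: [0.058, 0.674, 0.735, -0.052]
force: [0.8, -8.1, 7.7]
gripper_width: 0.0111
gripper_force: 59.2
```

```bash
cat > st.py <<'E'
from h import *
s=read_state();q=s["orientation"];C=R.from_quat(q[[1,2,3,0]]);y=np.radians(5);ey=np.array([-np.sin(y),np.cos(y),0]);z=-C.as_matrix()[:,2]
print("t",s["time"],"p",np.round(s["ee_pos"]*1e3,1),"off",np.round(1e3*(s["ee_pos"]-[.5657,.213,0])@ey,1),"lean",np.arctan2(z@ey,z[2]).round(3),"F",s["force"].round(1),"Fy",(s["force"]@ey).round(1),"M",s["moment"].round(2),"w",s["gripper_width"].round(4))
E
python3 st.py
```

```text
Traceback (most recent call last):
  File "st.py", line 3, in <module>
    print("t",s["time"],"p",np.round(s["ee_pos"]*1e3,1),"off",np.round(1e3*(s["ee_pos"]-[.5657,.213,0])@ey,1),"lean",np.arctan2(z@ey,z[2]).round(3),"F",s["force"].round(1),"Fy",(s["force"]@ey).round(1),"M",s["moment"].round(2),"w",s["gripper_width"].round(4))
                                                                                                                                                                                                                                       ^^^^^^^^^^^^^^^^^^^^^^^^
AttributeError: 'float' object has no attribute 'round'
```

```bash
sed -i 's/s\["gripper_width"\].round(4)/s["gripper_width"]/' st.py
cat >> h.py <<'E'
def mp(L,s0=(.5657,.213),yaw=5.,H=.0557,zb=.014):
    y=np.radians(yaw);ey=np.array([-np.sin(y),np.cos(y),0]);sg=np.sign(L) or 1;a=abs(L)
    return np.array([*s0,zb])+ey*sg*(5e-3-5e-3*np.cos(a)+H*np.sin(a))+[0,0,H*np.cos(a)+5e-3*np.sin(a)]
def rel(L0,Ls,yaw=5.):
    for L in Ls: print(L,end=" ");go(mp(L),yaw,L,(mp(L0),yaw,L0))
E
python3 st.py; python3 -c "
from h import *
rel(.15,[.18,.2,.21,.22])
print();rel(.21,[.15,.1,.05,0,-.05,-.1,-.15])
print();rel(-.15,[-.18,-.2,-.21,-.22])"
```

```text
t 11.0167 p [564.9 221.1  69.7] off 8.1 lean 0.155 F [ 0.8 -8.1  7.7] Fy -8.2 M [-2.12 -0.02 -0.05] w 0.011066313550550282
0.18 d [ 0.0067 -0.     -0.0005] w [ 0.     -0.0191  0.    ] dist 0.0016776560734423716
0.2 d [ 0.0112 -0.     -0.0007] w [-0.     -0.0318  0.    ] dist 0.0027959070504389133
0.21 d [ 0.0134 -0.     -0.0008] w [ 0.     -0.0382  0.    ] dist 0.003354934681345779
0.22 d [ 0.0156  0.     -0.0009] w [ 0.     -0.0446  0.    ] dist 0.0039138784390603315

0.15 d [-0.0133  0.      0.0016] w [ 0.      0.0382 -0.    ] dist 0.003354934681345779
0.1 d [-0.0243  0.      0.0035] w [ 0.    0.07 -0.  ] dist 0.006148535305487008
0.05 d [-0.0352  0.      0.006 ] w [ 0.      0.1019 -0.    ] dist 0.008938293295205797
0 d [-0.046   0.      0.0091] w [ 0.      0.1337 -0.    ] dist 0.011722465142569083
-0.05 d [-0.0571  0.      0.0107] w [ 0.      0.1655 -0.    ] dist 0.014515656480433538
-0.1 d [-0.068  -0.      0.0129] w [ 0.      0.1974 -0.    ] dist 0.017311436959413277
-0.15 d [-0.0789  0.      0.0156] w [ 0.      0.2292 -0.    ] dist 0.020103195792422146

-0.18 d [-0.0067  0.     -0.0005] w [-0.      0.0191  0.    ] dist 0.0016776560734423716
-0.2 d [-0.0112  0.     -0.0007] w [0.     0.0318 0.    ] dist 0.0027959070504389133
-0.21 d [-0.0134  0.     -0.0008] w [0.     0.0382 0.    ] dist 0.003354934681345779
-0.22 d [-0.0156 -0.     -0.0009] w [0.     0.0446 0.    ] dist 0.0039138784390603315
```

{"api": "step_arm", "payload": {"plan": [{"hand":-1,"dx":0.004,"dy":0,"dz":0,"wx":0,"wy":-0.01,"wz":0},{"hand":-1,"dx":0.007,"dy":0,"dz":-0.0005,"wx":0,"wy":-0.019,"wz":0},{"hand":-1,"dx":0.011,"dy":0,"dz":-0.0007,"wx":0,"wy":-0.032,"wz":0},{"hand":-1,"dx":0.0134,"dy":0,"dz":-0.0008,"wx":0,"wy":-0.038,"wz":0},{"hand":-1,"dx":0.0134,"dy":0,"dz":-0.0008,"wx":0,"wy":-0.038,"wz":0}]}}

```text
time: 11.43
ee_pos: [0.5646, 0.2242, 0.0694]
orientation: [0.079, 0.672, 0.733, -0.072]
force: [1.7, -7.5, 6.9]
gripper_width: 0.0106
gripper_force: 59.0
```

```bash
python3 st.py
```

```text
t 11.4333 p [564.6 224.2  69.4] off 11.2 lean 0.214 F [ 1.7 -7.5  6.9] Fy -7.6 M [-1.89 -0.16 -0.07] w 0.010618165317598082
```

{"api": "step_arm", "payload": {"plan": [{"hand":-1,"dx":0.0022,"dy":0,"dz":0,"wx":0,"wy":-0.006,"wz":0},{"hand":-1,"dx":0.0045,"dy":0,"dz":0,"wx":0,"wy":-0.013,"wz":0},{"hand":-1,"dx":0.0045,"dy":0,"dz":0,"wx":0,"wy":-0.013,"wz":0}]}}

```text
time: 11.68
ee_pos: [0.5645, 0.2251, 0.0692]
orientation: [0.087, 0.671, 0.732, -0.079]
force: [0.8, -8.0, 9.1]
gripper_width: 0.0107
gripper_force: 59.0
```

```bash
python3 st.py
```

```text
t 11.6833 p [564.5 225.1  69.2] off 12.2 lean 0.234 F [ 0.8 -8.   9.1] Fy -8.0 M [-1.86 -0.06 -0.03] w 0.010707962212425386
```

```bash
cat > kp.py <<'E'
from h import *
i=camera_info("wrist");p,d=capture("wrist");P=wpts(i,d);cv2.imwrite("pics/k.png",p[:,:,::-1])
y=np.radians(5);ex=np.array([np.cos(y),np.sin(y),0]);ey=np.array([-np.sin(y),np.cos(y),0])
Q=P-[.5656,.2125,0];X=Q@ex;Y=Q@ey;Z=Q[:,:,2]
for a,b in((-.018,-.009),(.009,.018)):
    m=(abs(Z-.055)<.0035)&(X>a)&(X<b)
    for s,lab in((1,"L"),(-1,"R")):
        k=m&(Y*s>.002)&(Y*s<.04);v=np.sort(Y[k]*s)*1e3
        if len(v)>10: print(lab,len(v),"edge",np.percentile(v,[3,50,97]).round(1),end="  ")
    print()
print("tang top",end=" ");m=(Z>.092)&(Z<.105)&(abs(X)<.009)&(abs(Y)<.035);print(m.sum())
E
python3 kp.py
```

```text
L 495 edge [16.  25.5 33. ]  
L 495 edge [16.  25.7 33. ]  
tang top 1262
```

View pics/k.png

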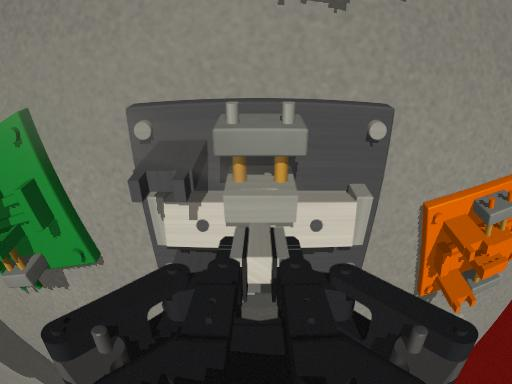

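The left keeper's lip edge is at y=16 mm (initially 11), so it is at its stop. In the picture the keeper is at (260,195) and the block leans under it. Now the other side.

```bash
python3 -c "
from h import *
rel(.23,[.15,.07,0,-.05,-.1,-.15])
print();rel(-.15,[-.19,-.23])"
```

```text
0.15 d [-0.0177 -0.      0.0023] w [ 0.      0.0509 -0.    ] dist 0.0044727243500177665
0.07 d [-0.0352 -0.      0.006 ] w [0.     0.1019 0.    ] dist 0.008938293295205783
0 d [-0.0503 -0.      0.0104] w [0.     0.1464 0.    ] dist 0.01283417985573213
-0.05 d [-0.0613 -0.      0.0123] w [0.     0.1783 0.    ] dist 0.015628336317447537
-0.1 d [-0.0722 -0.      0.0147] w [0.     0.2101 0.    ] dist 0.018423862085138177
-0.15 d [-0.083  -0.      0.0176] w [ 0.      0.2419 -0.    ] dist 0.021214608926229953

-0.19 d [-0.0089  0.     -0.0006] w [0.     0.0255 0.    ] dist 0.002236809522001412
-0.23 d [-0.0179 -0.     -0.0009] w [0.     0.0509 0.    ] dist 0.004472724350017766
```

{"api": "step_arm", "payload": {"plan": [{"hand":-1,"dx":-0.009,"dy":0,"dz":0.001,"wx":0,"wy":0.025,"wz":0},{"hand":-1,"dx":-0.018,"dy":0,"dz":0.002,"wx":0,"wy":0.051,"wz":0},{"hand":-1,"dx":-0.035,"dy":0,"dz":0.006,"wx":0,"wy":0.102,"wz":0},{"hand":-1,"dx":-0.05,"dy":0,"dz":0.0104,"wx":0,"wy":0.146,"wz":0},{"hand":-1,"dx":-0.05,"dy":0,"dz":0.0104,"wx":0,"wy":0.146,"wz":0},{"hand":-1,"dx":-0.061,"dy":0,"dz":0.0123,"wx":0,"wy":0.178,"wz":0},{"hand":-1,"dx":-0.067,"dy":0,"dz":0.0135,"wx":0,"wy":0.194,"wz":0},{"hand":-1,"dx":-0.072,"dy":0,"dz":0.0147,"wx":0,"wy":0.21,"wz":0},{"hand":-1,"dx":-0.083,"dy":0,"dz":0.0176,"wx":0,"wy":0.242,"wz":0},{"hand":-1,"dx":-0.083,"dy":0,"dz":0.0176,"wx":0,"wy":0.242,"wz":0}]}}

```text
time: 12.57
ee_pos: [0.5664, 0.2054, 0.0696]
orientation: [-0.056, 0.674, 0.735, 0.052]
force: [-0.8, 9.7, 8.0]
gripper_width: 0.011
gripper_force: 59.8
```

```bash
python3 st.py
```

```text
t 12.5667 p [566.4 205.4  69.6] off -7.7 lean -0.153 F [-0.8  9.7  8. ] Fy 9.7 M [2.34 0.24 0.02] w 0.010990461211852291
```

{"api": "step_arm", "payload": {"plan": [{"hand":-1,"dx":-0.0045,"dy":0,"dz":0,"wx":0,"wy":0.013,"wz":0},{"hand":-1,"dx":-0.009,"dy":0,"dz":-0.0006,"wx":0,"wy":0.0255,"wz":0},{"hand":-1,"dx":-0.0134,"dy":0,"dz":-0.0008,"wx":0,"wy":0.038,"wz":0},{"hand":-1,"dx":-0.018,"dy":0,"dz":-0.0009,"wx":0,"wy":0.051,"wz":0},{"hand":-1,"dx":-0.018,"dy":0,"dz":-0.0009,"wx":0,"wy":0.051,"wz":0}]}}

```text
time: 12.98
ee_pos: [0.5667, 0.2012, 0.0691]
orientation: [-0.085, 0.671, 0.732, 0.078]
force: [-0.7, 8.2, 7.3]
gripper_width: 0.0107
gripper_force: 59.7
```

```bash
python3 st.py; python3 kp.py
```

```text
t 12.9833 p [566.7 201.2  69.1] off -11.8 lean -0.232 F [-0.7  8.2  7.3] Fy 8.2 M [2.1  0.02 0.06] w 0.010720093151336716
L 464 edge [16.  24.5 32.4]  
L 475 edge [16.  23.9 32.4]  
tang top 1328
```

{"api": "step_arm", "payload": {"plan": [{"hand":-1,"dx":-0.0025,"dy":0,"dz":0,"wx":0,"wy":0.006,"wz":0},{"hand":-1,"dx":-0.004,"dy":0,"dz":0,"wx":0,"wy":0.01,"wz":0},{"hand":-1,"dx":-0.004,"dy":0,"dz":0,"wx":0,"wy":0.01,"wz":0}]}}

```text
time: 13.28
ee_pos: [0.5668, 0.2007, 0.069]
orientation: [-0.09, 0.67, 0.732, 0.083]
force: [-1.2, 8.8, 8.3]
gripper_width: 0.0109
gripper_force: 59.9
```

```bash
python3 st.py;  python3 -c "
from h import *
rel(-.245,[-.15,-.07,0])
go([*mp(0)[:2],.0697],5)"
```

```text
t 13.2833 p [566.8 200.7  69. ] off -12.4 lean -0.247 F [-1.2  8.8  8.3] Fy 8.9 M [2.04 0.12 0.06] w 0.010863798425278763
-0.15 d [ 0.021  -0.      0.0029] w [ 0.     -0.0605 -0.    ] dist 0.005310779192717054
-0.07 d [0.0385 0.     0.0069] w [-0.     -0.1114  0.    ] dist 0.009774210642318858
0 d [ 0.0534 -0.      0.0115] w [-0.    -0.156  0.   ] dist 0.013667129729488395
d [0.0486 0.     0.0095] w [ 5.000e-04 -1.571e-01  1.000e-04] dist 0.012378432114671871
```

Return upright, then pull up gently by a few millimetres and check.

{"api": "step_arm", "payload": {"plan": [{"hand":-1,"dx":0.01,"dy":0,"dz":0.001,"wx":0,"wy":-0.03,"wz":0},{"hand":-1,"dx":0.021,"dy":0,"dz":0.003,"wx":0,"wy":-0.06,"wz":0},{"hand":-1,"dx":0.038,"dy":0,"dz":0.007,"wx":0,"wy":-0.111,"wz":0},{"hand":-1,"dx":0.051,"dy":0,"dz":0.0105,"wx":0,"wy":-0.156,"wz":0},{"hand":-1,"dx":0.051,"dy":0,"dz":0.0105,"wx":0,"wy":-0.156,"wz":0},{"hand":-1,"dx":0.051,"dy":0,"dz":0.0105,"wx":0,"wy":-0.156,"wz":0}]}}

```text
time: 13.78
ee_pos: [0.5656, 0.2132, 0.0696]
orientation: [0.001, 0.675, 0.738, -0.0]
force: [-0.0, -0.6, 11.8]
gripper_width: 0.0109
gripper_force: 60.7
```

```bash
python3 st.py; python3 kp.py; python3 -c "
from h import *
go([*mp(0)[:2],.0697],5)"
```

```text
t 13.7833 p [565.6 213.2  69.6] off 0.3 lean 0.002 F [-0.  -0.6 11.8] Fy -0.6 M [-0.23  0.26 -0.01] w 0.01085750129194549
L 511 edge [16.  24.7 32.8]  
L 513 edge [16.1 24.8 32.8]  
tang top 1154
d [-0.0003  0.0004 -0.0004] w [0.0007 0.0008 0.0005] dist 0.00016770390627678192
```

{"api": "step_arm", "payload": {"plan": [{"hand":-1,"dx":0,"dy":0,"dz":-0.006,"wx":0,"wy":0,"wz":0},{"hand":-1,"dx":0,"dy":0,"dz":-0.012,"wx":0,"wy":0,"wz":0},{"hand":-1,"dx":0,"dy":0,"dz":-0.018,"wx":0,"wy":0,"wz":0},{"hand":-1,"dx":0,"dy":0,"dz":-0.024,"wx":0,"wy":0,"wz":0},{"hand":-1,"dx":0,"dy":0,"dz":-0.024,"wx":0,"wy":0,"wz":0}]}}

```text
time: 14.25
ee_pos: [0.5653, 0.2121, 0.0749]
orientation: [-0.0, 0.676, 0.737, -0.0]
force: [0.5, -0.1, -4.7]
gripper_width: 0.0109
gripper_force: 58.5
```

```bash
python3 st.py
```

```text
t 14.25 p [565.3 212.1  74.9] off -0.9 lean 0.0 F [ 0.5 -0.1 -4.7] Fy -0.2 M [ 0.01 -0.01 -0.02] w 0.010910245468145677
```

The force now equals the block's weight at 5 mm of rise, so it is free. Lift on slowly.

{"api": "step_arm", "payload": {"plan": [{"hand":-1,"dx":0,"dy":0,"dz":-0.008,"wx":0,"wy":0,"wz":0},{"hand":-1,"dx":0,"dy":0,"dz":-0.016,"wx":0,"wy":0,"wz":0},{"hand":-1,"dx":0,"dy":0,"dz":-0.024,"wx":0,"wy":0,"wz":0},{"hand":-1,"dx":0,"dy":0,"dz":-0.032,"wx":0,"wy":0,"wz":0},{"hand":-1,"dx":0,"dy":0,"dz":-0.04,"wx":0,"wy":0,"wz":0},{"hand":-1,"dx":0,"dy":0,"dz":-0.04,"wx":0,"wy":0,"wz":0}]}}

```text
time: 14.75
ee_pos: [0.5656, 0.2122, 0.0855]
orientation: [0.0, 0.676, 0.737, 0.0]
force: [-0.3, -0.3, -4.2]
gripper_width: 0.0108
gripper_force: 58.5
```

```bash
python3 st.py
```

```text
t 14.75 p [565.6 212.2  85.5] off -0.8 lean -0.0 F [-0.3 -0.3 -4.2] Fy -0.3 M [-0.04 -0.04  0.04] w 0.010765283253222105
```

{"api": "step_arm", "payload": {"plan": [{"hand":-1,"dx":0,"dy":0,"dz":-0.02,"wx":0,"wy":0,"wz":0},{"hand":-1,"dx":0,"dy":0,"dz":-0.045,"wx":0,"wy":0,"wz":0},{"hand":-1,"dx":0,"dy":0,"dz":-0.07,"wx":0,"wy":0,"wz":0},{"hand":-1,"dx":0,"dy":0,"dz":-0.1,"wx":0,"wy":0,"wz":0},{"hand":-1,"dx":0,"dy":0,"dz":-0.13,"wx":0,"wy":0,"wz":0},{"hand":-1,"dx":0,"dy":0,"dz":-0.155,"wx":0,"wy":0,"wz":0},{"hand":-1,"dx":0,"dy":0,"dz":-0.17,"wx":0,"wy":0,"wz":0},{"hand":-1,"dx":0,"dy":0,"dz":-0.18,"wx":0,"wy":0,"wz":0},{"hand":-1,"dx":0,"dy":0,"dz":-0.18,"wx":0,"wy":0,"wz":0},{"hand":-1,"dx":0,"dy":0,"dz":-0.18,"wx":0,"wy":0,"wz":0}]}}

```text
time: 15.58
ee_pos: [0.5653, 0.2121, 0.1299]
orientation: [-0.0, 0.676, 0.737, -0.0]
force: [-0.2, 0.1, -4.8]
gripper_width: 0.0106
gripper_force: 58.6
```

```bash
python3 st.py
python3 - <<'E'
from h import *
i=camera_info("wrist");p,d=capture("wrist");P=wpts(i,d);a,b=capture("scene")
y=np.radians(5);ex=np.array([np.cos(y),np.sin(y),0]);ey=np.array([-np.sin(y),np.cos(y),0])
Q=P-[.5656,.2125,0];X=Q@ex;Y=Q@ey;Z=Q[:,:,2]
m=(abs(X)>.025)&(abs(X)<.06)&(Y>-.005)&(Y<.016)&(Z>.09)&(Z<.12)
A=np.c_[X[m],Y[m],np.ones(m.sum())];c=np.linalg.lstsq(A,Z[m],rcond=None)[0];print("shoulder n",m.sum(),"tilt x,y",c[:2],"z",c[2])
cv2.imwrite("pics/end.png",np.hstack([cv2.resize(p[:,:,::-1],(400,300)),cv2.resize(a[110:290,200:440,::-1],(400,300))]))
E
```

```text
t 15.5833 p [565.3 212.1 129.9] off -0.8 lean 0.0 F [-0.2  0.1 -4.8] Fy 0.1 M [-0.01  0.05  0.  ] w 0.01063354614836302
shoulder n 3873 tilt x,y [-0.00097157 -0.25070959] z 0.1048684350633709
```

View pics/end.png

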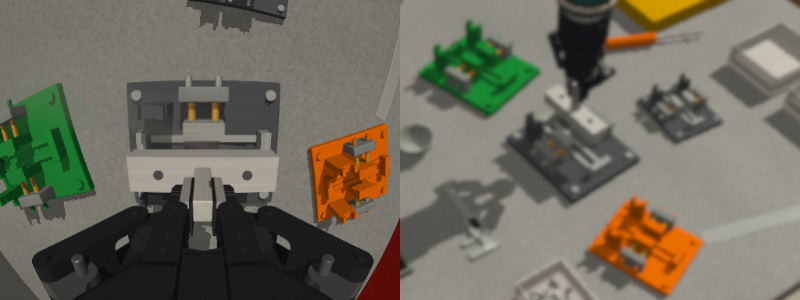

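The block hangs above the keepers over the shoe. The fit mixed in the visible side face, so I'll refit the shoulder only.

Run:
```python
from h import *
y=np.radians(5);ex=np.array([np.cos(y),np.sin(y),0]);ey=np.array([-np.sin(y),np.cos(y),0])
i=camera_info("wrist");p,d=capture("wrist");P=wpts(i,d);Q=P-[.5656,.2125,0];X=Q@ex;Y=Q@ey;Z=Q[:,:,2]
b=(abs(X)>.03)&(abs(X)<.055)
for lo in np.arange(-.018,.022,.003):
    m=b&(Y>lo)&(Y<lo+.003)&(Z>.06)&(Z<.13)
    if m.sum()>20: print(round(lo*1e3),m.sum(),np.percentile(Z[m]*1e3,[10,50,90]).round(1))
m=b&(Y>-.012)&(Y<.011)&(Z>.095)&(Z<.12)
for _ in range(4):
    c=np.linalg.lstsq(np.c_[X[m],Y[m],np.ones(m.sum())],Z[m],rcond=None)[0]
    m&=abs(c[0]*X+c[1]*Y+c[2]-Z)<.003
print(m.sum(),c)
```

```text
-18 86 [103.1 103.9 104.6]
-15 324 [103.4 104.1 104.7]
-12 324 [103.4 104.2 104.8]
-9 334 [103.2 104.1 104.8]
-6 325 [103.3 104.3 104.9]
-3 358 [103.6 104.3 105.2]
0 353 [103.4 104.3 105.1]
3 373 [103.2 104.1 105. ]
6 360 [103.4 104.1 105. ]
9 361 [103.4 104.2 105. ]
12 1022 [ 85.6  97.9 104.6]
2673 [-0.00052327  0.00229009  0.10418732]
```

The shoulder is level to 0.002 rad at z 104 mm, so the underside is at 74 mm, 19 mm above the keepers. I'm handing in.

```bash
python3 -c "
from rig import *
print(hand_in())"
```

```text
the job is handed in; nothing more can be done
None
```

The job is handed in at about 16 s: the locking bar lies flat in the tray, within about 0.5° of parallel to the spare and with its paddle end the same way, and the freed block is held upright and still about 19 mm above the keepers (the right keeper's position was out of the camera's view, but the block rose freely).

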